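# Put the washed lab bottles away in order of size

## Task

The washed blue-capped glass bottles are standing on the drying mat. Put them away in the white storage tray in a row by size, each standing upright in the middle of its own printed ring: the largest bottle on the largest ring, and so on down to the smallest. Set each one down gently without dropping or tipping any, and leave the white squeeze bottle and the amber dropper bottle where they stand.

Things in the scene. Friction and masses are not known exactly. Their poses are not given: they have to be found in the camera images.
- b250_mid (a point): The largest of four empty clear-glass screw-cap lab bottles with bright blue caps, standing upright: 143 mm tall with its cap, body 70 mm across, cap 54 mm across and 26 mm high at the very top, about 250 g. It can be gripped by the cap from above. This point is its centre, half-way up (71.5 mm above its underside and below its top); z is its axis, up.
- b100_mid (a point): The second largest of four empty clear-glass screw-cap lab bottles with bright blue caps, standing upright: 105 mm tall with its cap, body 56 mm across, cap 54 mm across and 26 mm high at the very top, about 130 g. It can be gripped by the cap from above. This point is its centre, half-way up (52.5 mm above its underside and below its top); z is its axis, up.
- b50_mid (a point): The second smallest of four empty clear-glass screw-cap lab bottles with bright blue caps, standing upright: 91 mm tall with its cap, body 46 mm across, cap 40 mm across and 24 mm high at the very top, about 85 g. It can be gripped by the cap from above. This point is its centre, half-way up (45.5 mm above its underside and below its top); z is its axis, up.
- b25_mid (a point): The smallest of four empty clear-glass screw-cap lab bottles with bright blue caps, standing upright: 74 mm tall with its cap, body 36 mm across, cap 33 mm across and 22 mm high at the very top, about 55 g. It can be gripped by the cap from above. This point is its centre, half-way up (37 mm above its underside and below its top); z is its axis, up.
- place250: The largest of four printed dark-blue rings (pale blue inside, 88 mm outside diameter) in a row on the white storage tray: the place of the largest bottle. Origin: the ring's centre on the tray floor, 5 mm above the bench, where the bottle's underside stands; z up, x along the row towards the smallest ring. The tray is fixed to the bench, 322 x 108 mm, its rim 16 mm above the bench.
- place100: The second largest of four printed dark-blue rings (pale blue inside, 74 mm outside diameter) in a row on the white storage tray: the place of the second largest bottle. Origin: the ring's centre on the tray floor, 5 mm above the bench, where the bottle's underside stands; z up, x along the row towards the smallest ring. 89 mm from the largest ring, centre to centre.
- place50: The second smallest of four printed dark-blue rings (pale blue inside, 64 mm outside diameter) in a row on the white storage tray: the place of the second smallest bottle. Origin: the ring's centre on the tray floor, 5 mm above the bench, where the bottle's underside stands; z up, x along the row towards the smallest ring. 77 mm from the second largest ring.
- place25: The smallest of four printed dark-blue rings (pale blue inside, 54 mm outside diameter) in a row on the white storage tray: the place of the smallest bottle. Origin: the ring's centre on the tray floor, 5 mm above the bench, where the bottle's underside stands; z up, x along the row towards the smallest ring. 67 mm from the second smallest ring.
- squeeze_mid (a point): White plastic squeeze dropping bottle, 36 mm across, 122 mm tall with its pointed nozzle, loose on the bench beyond the work; leave it alone. This point is half-way up.
- dropper_mid (a point): Small amber dropper bottle with white collar and brick-red teat, 29 mm across, 86 mm tall, loose on the bench between the robot and the work; leave it alone. This point is half-way up.

How it is judged:
By the outcome, as a careful person would: the job done as asked, in the order asked, and still so for the second after the job is handed in, with the robot touching nothing.
It also fails if it takes over 112 s, if anything falls off the work surface, if the arm or the gripper's body presses on something with over 40 N, if the wrist force passes 120 N, or if a joint passes its speed limit or range.

## Robot

A 6-joint arm with a two-finger parallel gripper is mounted at the origin on the work surface. World frame = base frame: x ahead of the robot, y to its left, z up, the work surface at z = 0. Lengths are in m, angles in degrees, forces in N, time in s.
With the tool pointing down it reaches from about 0.375 to 0.9 m from the base axis. Payload 3.1 kg.
Tool frame: the origin (TCP) lies at the very end of the fingers, on their centre line; the grasp point (between the pads) lies bot.grip_point_offset behind it (bot.grip_point_offset is the distance from the TCP to the grasp point, in m); z points along the fingers, y is the line along which they close (so a half turn about z gives the same grasp; the last joint's range is limited). The gripper opens to 87 mm and grips with 3 to 60 N. Pads are 19 mm wide; open, the fingers measure 117 mm over their backs; the gripper's body (75 mm by 190 mm) begins 51 mm behind the grasp point.
Start: joints at [63.34, 30.224, 82.088, -0, 67.689, -10.227], TCP at [0.177, 0.599, 0.223] pointing down, gripper open.
Joint ranges: [-176.69, 176.69], [-43.24, 126.21], [12.49, 139.97], [-82, 262], [0, 151.66], [-163.58, 163.58]. Speed limits (degrees/s): [159.86, 159.86, 180, 180, 180, 180].

## Interface

Orientations are given as a 3x3 rotation matrix whose columns are the frame's x, y, z axes.
In Python, from rig import bot, viewer, ticket gives the robot as it stands.
- The arm moves only by the tool servo_tool, never from a script. Its argument "targets" is a list of rows, each an object with "offset": the shift along the tool's x, y, z in m, a list of three; "dr": the turn, a rotation vector about the tool's x, y, z in degrees, a list of three. In form: [{"offset": [x, y, z], "dr": [ax, ay, az]}, ...]. A call has 1 to 20 rows; each row is the pose to reach, as a shift and turn from the pose commanded when the call began, along the tool's axes at that moment; what a row does not reach only later rows make up. A row lasts 1/12 s, in which the tool goes at most 41.7 mm and 7.16 degrees, less where a joint would pass 70% of its speed; a pose out of reach is approached as far as the arm can. A call with a gripper value outside its range is refused whole. "gripper" is the gripper command: -1 is fully open, 1 is shut, values between are in proportion, set as the call begins (left out, the last holds). The fingers move at their own pace and stop on an object; the grip force is fixed at half the most. Time passes only in rows, so rows that repeat a pose let the fingers close. It gives the time, the measured TCP pose, the force, the opening and the grip force at its end, in the units of the state.
- bot.read_state(): the state, without advancing time (a new reading comes with each control period).
- viewer.capture(name): name is "scene" or "top" or "wrist"; returns a dict with "color" (480x640x3 uint8, red, green, blue), "camera_matrix" (3x3 intrinsics, pixels), "k1" (the pictures are not rectified: a ray, as slopes to the right and down, at radius r is drawn at 1 + k1 r^2 times it, then the intrinsics apply), "R" (3x3) and "t" (3): a world point X has camera coordinates R X + t. Camera axes: x right, y down, z forward; pixel columns grow to the right and rows downward; lengths in m; the calibration is good to about 2 mm. A picture is of the moment at which its call begins. There is no depth.
- ticket.hand_in(): hands the job in; it is judged then, once.
The state is a dict: "time_s": time; "joint_positions": joint angles; "qvel": joint speeds; "tau": joint torques, N m; "position": TCP position; "tcp_rot": TCP orientation; "force": force on the tool from outside, world axes, zero at the start; "moment": the same for the moment, N m; "opening": opening from 0.0 (shut) to 1.0 (fully open); "grasp_force": force on a finger pad.
Only numpy, scipy, OpenCV 4.12 (cv2) and the standard library are available. Lean on these libraries where they do the work, as an engineer would, in place of code of your own. Each camera call takes 0.05 s, during which the arm holds its last target. There are 200 camera calls.

## Working session

There is one attempt and no reset: what is moved stays moved. The work goes in short steps, Python scripts to look and compute and a tool call to move; the robot and the scene stay as the last step left them, time stands still between calls to the robot, and variables do not carry over. Pictures are saved under pics/ and viewed, at most 14 in all, crops included, and the job is handed in when it is done.

Besides the shell and the picture viewer there is one more tool, called after "Request:" as name(argument=value, ...), one argument or row to a line, values as JSON. servo_tool: Moves the arm, as the interface text tells. Its arguments: {"type":"object","properties":{"targets":{"type":"array"},"gripper":{"type":"number"}},"required":["targets"]}

```bash
mkdir -p pics; python3 - <<'E'
from rig import bot, viewer
import cv2
for n in("top","scene"):
    c=viewer.capture(n); cv2.imwrite(f"pics/{n}0.png",c["color"][:,:,::-1]); print(n,c["camera_matrix"].tolist(),c["k1"],(-c["R"].T@c["t"]).round(3),c["R"].round(2).tolist())
s=bot.read_state(); print(s, bot.grip_point_offset)
E
```

```text
top [[511.12937221232596, 0.0, 314.4525525446281], [0.0, 511.12937221232596, 244.94238122443804], [0.0, 0.0, 1.0]] -0.13170345129857702 [ 0.45  -0.027  0.892] [[0.02, -1.0, 0.01], [-0.99, -0.02, -0.14], [0.14, -0.0, -0.99]]
scene [[476.3986055661878, 0.0, 313.9036277110797], [0.0, 476.3986055661878, 245.9083336211848], [0.0, 0.0, 1.0]] -0.06026186052853545 [1.116 0.32  0.584] [[-0.51, 0.86, 0.01], [0.53, 0.33, -0.78], [-0.67, -0.39, -0.63]]
{'time_s': 0.1, 'joint_positions': array([ 6.33402100e+01,  3.02735860e+01,  8.21481723e+01, -1.35218151e-03,
        6.76894893e+01, -1.02266491e+01]), 'qvel': array([ 0.01133155, -0.03460383, -0.27326526, -0.07704042, -0.02674428,
        0.03786485]), 'tau': array([ 2.42457900e-04, -4.40988851e+01, -1.77151483e+01,  6.35082833e-02,
        5.33958490e-02, -4.91039214e-05]), 'position': array([0.17648436, 0.59888535, 0.22167491]), 'tcp_rot': array([[-9.59152906e-01,  2.82886864e-01, -8.51684131e-04],
       [ 2.82887962e-01,  9.59151373e-01, -1.74501009e-03],
       [ 3.23253570e-04, -1.91466269e-03, -9.99998115e-01]]), 'force': array([-0.69023832, -1.09464302, -0.41794034]), 'moment': array([-0.01299696, -0.03249602,  0.0080879 ]), 'grasp_force': 0.0, 'opening': 0.9965658072126099} 0.0187
```

View pics/top0.png

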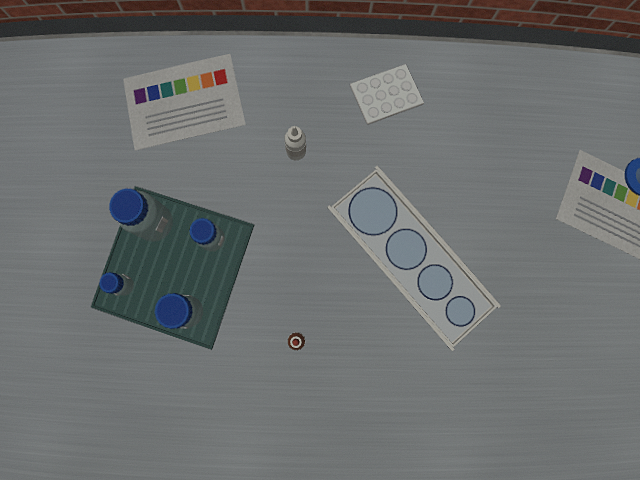

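View pics/scene0.png

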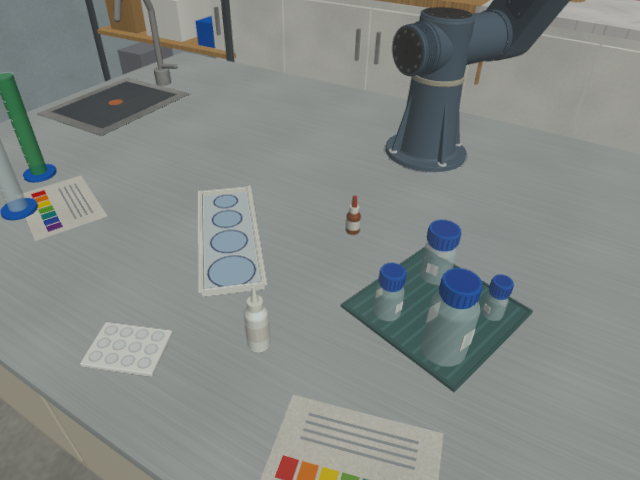

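```bash
cat > h.py <<'E'
import numpy as np, cv2
from rig import bot, viewer
def und(c,uv):
    K=c["camera_matrix"]; x=cv2.undistortPoints(np.array([[uv]],float),K,np.array([c["k1"],0,0,0,0.]))[0,0]
    # model: drawn = ray*(1+k1 r^2), same as OpenCV k1
    return c["R"].T@np.array([x[0],x[1],1.]), -c["R"].T@c["t"]
def cast(c,uv,z):
    d,o=und(c,uv); return o+d*(z-o[2])/d[2]
def tri(a,ua,b,ub):
    d1,o1=und(a,ua); d2,o2=und(b,ub)
    s,_,_,_=np.linalg.lstsq(np.c_[d1,-d2],o2-o1,rcond=None)
    p,q=o1+s[0]*d1,o2+s[1]*d2
    return (p+q)/2,np.linalg.norm(p-q)
def blobs(c,lo,hi,amin,roi=None):
    m=cv2.inRange(cv2.cvtColor(c["color"],cv2.COLOR_RGB2HSV),lo,hi)
    if roi: k=np.zeros_like(m); x0,y0,x1,y1=roi; k[y0:y1,x0:x1]=255; m&=k
    cs,_=cv2.findContours(m,cv2.RETR_EXTERNAL,cv2.CHAIN_APPROX_NONE)
    return [(cv2.fitEllipse(cv2.convexHull(q)),cv2.contourArea(q)) for q in cs if cv2.contourArea(q)>amin]
E
python3 - <<'E'
from h import *
T=viewer.capture("top");S=viewer.capture("scene")
cap=((105,150,60),(128,255,255))
bt=blobs(T,*cap,150,(90,170,260,350)); bs=blobs(S,*cap,150,(340,200,530,330))
for n,b in(("T",bt),("S",bs)):
    for e,a in b: print(n,np.round(e[0],1),np.round(e[1],1),a)
near=lambda b,p:min(b,key=lambda e:np.hypot(e[0][0][0]-p[0],e[0][0][1]-p[1]))[0][0]
for n,pt,ps,h,ch in(("250",(128,206),(460,288),.143,.026),("100",(173,311),(443,235),.105,.026),("50",(203,231),(392,278),.091,.024),("25",(111,283),(500,287),.074,.022)):
    a,b=near(bt,pt),near(bs,ps); p,e=tri(T,a,S,b); z=.003+h-ch/2
    print(n,p.round(4),"exp z",z,"gap",e.round(4),"castT",cast(T,a,z).round(4),"castS",cast(S,b,z).round(4))
ring=blobs(T,(95,50,20),(125,255,255),300,(325,160,500,350))
for e,a in ring: print("ring",np.round(e[0],1),np.round(e[1],1),cast(T,e[0],.005).round(4))
ring=blobs(S,(95,50,20),(125,255,255),200,(195,180,268,292))
for e,a in ring: print("ringS",np.round(e[0],1),np.round(e[1],1),cast(S,e[0],.005).round(4))
for n,a,b in(("squeeze",(295,128),(256,298)),("dropper",(296,341),(354,200))): print(n,tri(T,a,S,b), cast(T,a,.1).round(3))
E
```

```text
T [172.  310.5] [34.9 35. ] 901.5
T [109.7 282.8] [20.2 22.5] 291.5
T [201.9 230.6] [24.8 25.4] 457.0
T [127.5 206.6] [35.  37.1] 870.5
S [501.1 286.6] [22.7 24.3] 368.0
S [460.2 288.1] [40.3 42.7] 1277.5
S [392.4 276.7] [26.6 28.8] 530.5
S [443.5 234.9] [30.5 33.8] 677.5
250 [0.6079 0.2564 0.1351] exp z 0.13299999999999998 gap 0.0023 castT [0.608  0.2583 0.133 ] castS [0.6062 0.2551 0.133 ]
100 [0.4523 0.187  0.0977] exp z 0.095 gap 0.0032 castT [0.4518 0.1893 0.095 ] castS [0.4498 0.185  0.095 ]
50 [0.5813 0.1496 0.0848] exp z 0.082 gap 0.0019 castT [0.5814 0.1511 0.082 ] castS [0.5788 0.1478 0.082 ]
25 [0.4941 0.3024 0.0678] exp z 0.066 gap 0.0029 castT [0.4937 0.3046 0.066 ] castS [0.493 0.301 0.066]
ring [459.9 310.8] [28.7 30.3] [ 0.4626 -0.2881  0.005 ]
ring [434.7 282.1] [34.6 35.9] [ 0.5121 -0.2435  0.005 ]
ring [405.8 248.8] [40.2 41.2] [ 0.5697 -0.1922  0.005 ]
ring [372.3 210.8] [47.5 48.6] [ 0.6363 -0.1327  0.005 ]
ringS [231.1 271. ] [30.3 48.3] [ 0.6354 -0.1363  0.005 ]
ringS [228.5 241.1] [22.1 37.2] [ 0.5687 -0.1958  0.005 ]
ringS [226.7 218.5] [16.8 29.9] [ 0.5106 -0.2475  0.005 ]
ringS [225.2 200.9] [12.7 23.8] [ 0.46   -0.2925  0.005 ]
squeeze (array([0.74715406, 0.00685065, 0.10611243]), np.float64(0.005238437153224586)) [0.751 0.005 0.1  ]
dropper (array([ 0.40951854, -0.00550341,  0.07758935]), np.float64(0.000344311365394121)) [ 0.411 -0.006  0.1  ]
```

Request:
servo_tool(
  targets=[
    {"offset": [-0.51,-0.206,-0.038],"dr": [0,0,121.8]},
    {"offset": [-0.51,-0.206,-0.038],"dr": [0,0,121.8]},
    {"offset": [-0.51,-0.206,-0.038],"dr": [0,0,121.8]},
    {"offset": [-0.51,-0.206,-0.038],"dr": [0,0,121.8]},
    {"offset": [-0.51,-0.206,-0.038],"dr": [0,0,121.8]},
    {"offset": [-0.51,-0.206,-0.038],"dr": [0,0,121.8]},
    {"offset": [-0.51,-0.206,-0.038],"dr": [0,0,121.8]},
    {"offset": [-0.51,-0.206,-0.038],"dr": [0,0,121.8]},
    {"offset": [-0.51,-0.206,-0.038],"dr": [0,0,121.8]},
    {"offset": [-0.51,-0.206,-0.038],"dr": [0,0,121.8]},
    {"offset": [-0.51,-0.206,-0.038],"dr": [0,0,121.8]},
    {"offset": [-0.51,-0.206,-0.038],"dr": [0,0,121.8]},
    {"offset": [-0.51,-0.206,-0.038],"dr": [0,0,121.8]},
    {"offset": [-0.51,-0.206,-0.038],"dr": [0,0,121.8]},
    {"offset": [-0.51,-0.206,-0.038],"dr": [0,0,121.8]},
    {"offset": [-0.51,-0.206,-0.038],"dr": [0,0,121.8]},
    {"offset": [-0.51,-0.206,-0.038],"dr": [0,0,121.8]},
    {"offset": [-0.51,-0.206,-0.038],"dr": [0,0,121.8]},
    {"offset": [-0.51,-0.206,-0.038],"dr": [0,0,121.8]},
    {"offset": [-0.51,-0.206,-0.038],"dr": [0,0,121.8]},
  ],
  gripper=-1,
)

```text
time_s: 1.87
position: [0.6074, 0.2577, 0.2604]
tcp_rot: [[0.744, 0.668, -0.0], [0.668, -0.744, -0.0], [-0.0, -0.0, -1.0]]
force: [0.3, -0.8, -0.3]
opening: 1.001
grasp_force: 0.0
```

```bash
python3 - <<'E'
from h import *
W=viewer.capture("wrist"); cv2.imwrite("pics/w0.png",W["color"][:,:,::-1])
T=viewer.capture("top"); cv2.imwrite("pics/t1.png",T["color"][:,:,::-1])
s=bot.read_state(); print(s["position"],s["tcp_rot"].round(3).tolist(),s["joint_positions"].round(1),s["force"].round(1)); print(W["camera_matrix"].round(1).tolist(),W["k1"],-W["R"].T@W["t"],W["R"].round(2).tolist())
for e,a in blobs(W,(105,150,60),(128,255,255),300): print(np.round(e[0],1),np.round(e[1],1),a,cast(W,e[0],.1435).round(4))
E
```

```text
[0.60747684 0.25775739 0.26050767] [[0.745, 0.668, -0.0], [0.668, -0.745, -0.0], [-0.0, -0.0, -1.0]] [13.3 30.9 74.2 -0.  74.8 61.4] [ 0.7 -0.4  0.3]
[[366.0, 0.0, 324.2], [0.0, 366.0, 241.1], [0.0, 0.0, 1.0]] -0.056927388944195315 [0.65770425 0.29978517 0.42138222] [[0.67, -0.74, -0.0], [-0.72, -0.65, 0.24], [-0.18, -0.16, -0.97]]
[272.4 367.2] [28.5 43.4] 672.0 [0.4927 0.2118 0.1435]
[218.1 270.8] [32.5 38.1] 573.5 [0.5309 0.3005 0.1435]
[326.2 236.2] [68.5 70.1] 3650.5 [0.6101 0.255  0.1435]
[466.4  23.4] [23.  34.6] 448.0 [0.7894 0.2843 0.1435]
```

View pics/w0.png

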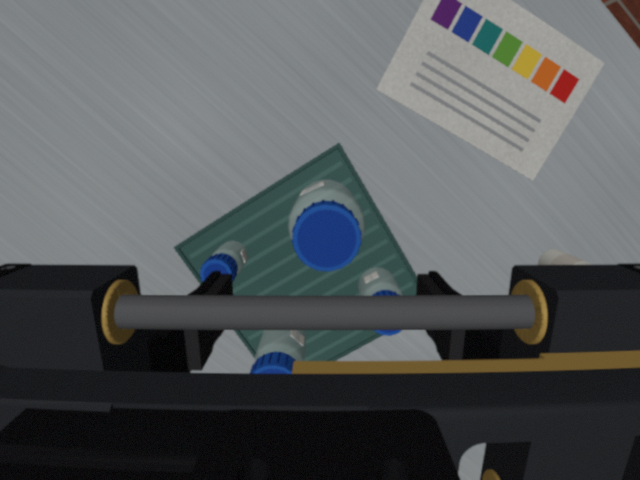

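Request:
servo_tool(
  targets=[
    {"offset": [-0.001,0.001,0.02],"dr": [0,0,0]},
    {"offset": [-0.001,0.001,0.045],"dr": [0,0,0]},
    {"offset": [-0.001,0.001,0.07],"dr": [0,0,0]},
    {"offset": [-0.001,0.001,0.095],"dr": [0,0,0]},
    {"offset": [-0.001,0.001,0.115],"dr": [0,0,0]},
    {"offset": [-0.001,0.001,0.128],"dr": [0,0,0]},
    {"offset": [-0.001,0.001,0.136],"dr": [0,0,0]},
    {"offset": [-0.001,0.001,0.1405],"dr": [0,0,0]},
    {"offset": [-0.001,0.001,0.1405],"dr": [0,0,0]},
    {"offset": [-0.001,0.001,0.1405],"dr": [0,0,0]},
  ],
)

```text
time_s: 2.8
position: [0.6082, 0.2564, 0.1207]
tcp_rot: [[0.746, 0.666, 0.001], [0.666, -0.746, 0.0], [0.001, 0.001, -1.0]]
force: [0.5, 0.1, 0.3]
opening: 0.999
grasp_force: 0.0
```

```bash
python3 - <<'E'
from h import *
a=viewer.capture("scene")["color"][180:400,330:560,::-1]; b=viewer.capture("wrist")["color"][130:350,180:470,::-1]
cv2.imwrite("pics/g1.png",cv2.resize(np.hstack([a,b]),None,fx=1.5,fy=1.5))
s=bot.read_state();print(s["position"],s["force"])
E
```

```text
[0.60845108 0.2564629  0.12135163] [ 0.65261954 -0.30368034 -1.02563029]
```

View pics/g1.png

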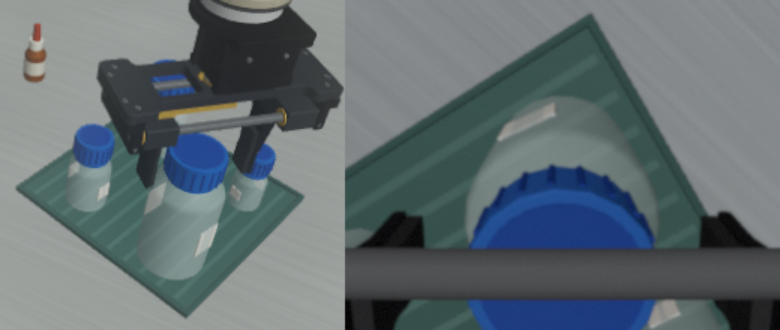

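Request:
servo_tool(
  targets=[
    {"offset": [0,0,0],"dr": [0,0,0]},
    {"offset": [0,0,0],"dr": [0,0,0]},
    {"offset": [0,0,0],"dr": [0,0,0]},
    {"offset": [0,0,0],"dr": [0,0,0]},
    {"offset": [0,0,0],"dr": [0,0,0]},
    {"offset": [0,0,0],"dr": [0,0,0]},
    {"offset": [0,0,0],"dr": [0,0,0]},
    {"offset": [0,0,0],"dr": [0,0,0]},
  ],
  gripper=1,
)

```text
time_s: 3.57
position: [0.6077, 0.2561, 0.1201]
tcp_rot: [[0.746, 0.666, 0.0], [0.666, -0.746, -0.0], [0.0, 0.0, -1.0]]
force: [-0.4, -0.2, 0.9]
opening: 0.613
grasp_force: 30.0
```

Request:
servo_tool(
  targets=[
    {"offset": [0,0,-0.003],"dr": [0,0,0]},
    {"offset": [0,0,-0.008],"dr": [0,0,0]},
    {"offset": [0,0,-0.018],"dr": [0,0,0]},
    {"offset": [0,0,-0.033],"dr": [0,0,0]},
    {"offset": [0,0,-0.052],"dr": [0,0,0]},
    {"offset": [0,0,-0.072],"dr": [0,0,0]},
    {"offset": [0,0,-0.092],"dr": [0,0,0]},
    {"offset": [0,0,-0.11],"dr": [0,0,0]},
    {"offset": [0,0,-0.125],"dr": [0,0,0]},
    {"offset": [0,0,-0.135],"dr": [0,0,0]},
    {"offset": [0,0,-0.14],"dr": [0,0,0]},
    {"offset": [0,0,-0.14],"dr": [0,0,0]},
  ],
)

```text
time_s: 4.57
position: [0.6081, 0.2564, 0.2616]
tcp_rot: [[0.746, 0.666, 0.003], [0.666, -0.746, 0.001], [0.002, 0.001, -1.0]]
force: [0.4, -0.2, -2.8]
opening: 0.615
grasp_force: 30.0
```

```bash
cat >> h.py <<'E'
def off(xyz):
    s=bot.read_state(); print("pos",s["position"].round(4),"F",s["force"].round(1),"open",s["opening"].round(3))
    return (s["tcp_rot"].T@(np.array(xyz)-s["position"])).round(4)
E
python3 - <<'E'
from h import *
W=viewer.capture("wrist"); cv2.imwrite("pics/w1.png",W["color"][:,:,::-1])
print(off([.6358,-.1345,.26]))
for e,a in blobs(W,(105,150,60),(128,255,255),300): print(np.round(e[0],1),np.round(e[1],1),a)
E
```

```text
Traceback (most recent call last):
  File "h.py", line 20, in off
    s=bot.read_state(); print("pos",s["position"].round(4),"F",s["force"].round(1),"open",s["opening"].round(3))
                                                                                          ^^^^^^^^^^^^^^^^^^
AttributeError: 'float' object has no attribute 'round'
```

View pics/w1.png

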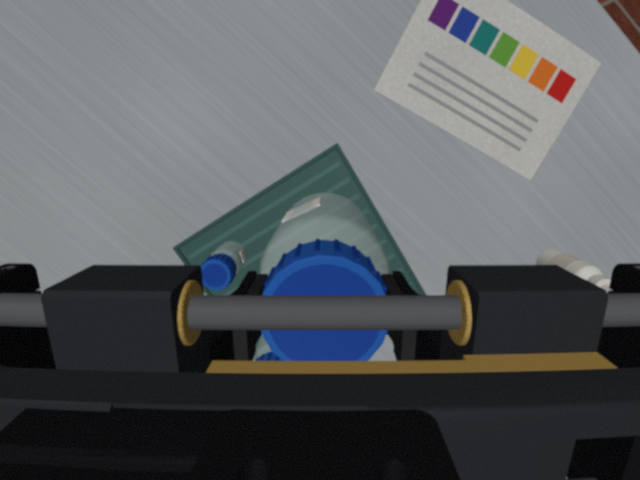

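```bash
sed -i 's/s\["opening"\].round(3)/s["opening"]/' h.py; python3 - <<'E'
from h import *
W=viewer.capture("wrist")
print(off([.6358,-.1345,.262]))
p=bot.read_state()["position"]
for v in (304,308,312): print((W["R"]@(cast(W,(325,v),.288)-p)).round(4)[:2], cast(W,(325,v),.288)-p)
for e,a in blobs(W,(105,150,60),(128,255,255),300): print(np.round(e[0],1),np.round(e[1],1),a)
E
```

```text
pos [0.607  0.256  0.2594] F [-0.4  0.6 -2.7] open 0.6117612505011489
[-0.2386  0.3105 -0.0025]
[ 0.0027 -0.0001] [0.0072415  0.00278219 0.02864991]
[0.0028 0.0015] [0.00597203 0.00164735 0.02864991]
[0.0028 0.0032] [0.00469439 0.00050519 0.02864991]
[321.8 335. ] [ 87.7 138.3] 3263.0
[217.  271.2] [33.8 38.4] 953.5
[323.8 300.2] [121.5 124.1] 5026.5
[465.   22.3] [26.4 30.4] 441.0
```

Request:
servo_tool(
  targets=[
    {"offset": [-0.003,0.004,0],"dr": [0,0,0]},
    {"offset": [-0.01,0.013,0],"dr": [0,0,0]},
    {"offset": [-0.021,0.028,0],"dr": [0,0,0]},
    {"offset": [-0.037,0.048,0],"dr": [0,0,0]},
    {"offset": [-0.056,0.072,0],"dr": [0,0,0]},
    {"offset": [-0.075,0.098,0],"dr": [0,0,0]},
    {"offset": [-0.097,0.126,0],"dr": [0,0,0]},
    {"offset": [-0.119,0.155,0],"dr": [0,0,0]},
    {"offset": [-0.141,0.184,0],"dr": [0,0,0]},
    {"offset": [-0.163,0.212,0],"dr": [0,0,0]},
    {"offset": [-0.183,0.238,0],"dr": [0,0,0]},
    {"offset": [-0.201,0.262,0],"dr": [0,0,0]},
    {"offset": [-0.217,0.283,0],"dr": [0,0,0]},
    {"offset": [-0.228,0.297,0],"dr": [0,0,0]},
    {"offset": [-0.236,0.307,0],"dr": [0,0,0]},
    {"offset": [-0.2386,0.3105,0],"dr": [0,0,0]},
    {"offset": [-0.2386,0.3105,0],"dr": [0,0,0]},
    {"offset": [-0.2386,0.3105,0],"dr": [0,0,0]},
  ],
)

```text
time_s: 6.17
position: [0.636, -0.1336, 0.2597]
tcp_rot: [[0.746, 0.666, -0.001], [0.666, -0.746, 0.001], [0.0, -0.002, -1.0]]
force: [0.3, 0.6, -3.7]
opening: 0.616
grasp_force: 30.0
```

```bash
python3 - <<'E'
from h import *
W=viewer.capture("wrist"); cv2.imwrite("pics/w2.png",W["color"][:,:,::-1])
print(off([.6358,-.1345,.125]))
for e,a in blobs(W,(95,50,20),(125,255,255),300): print(np.round(e[0],1),np.round(e[1],1),a,cast(W,e[0],.005).round(4))
E
```

```text
pos [ 0.6361 -0.1331  0.2598] F [-0.4  0.7 -2.1] open 0.6179594750502874
[-0.0012  0.001   0.1348]
[323.6 321.2] [102.1 129.9] 3442.5 [ 0.5319 -0.228   0.005 ]
[324.1 301.3] [125.7 127.2] 5363.0 [ 0.5522 -0.2107  0.005 ]
[46.5 61. ] [49.7 66.6] 2505.0 [0.5578 0.2016 0.005 ]
```

View pics/w2.png

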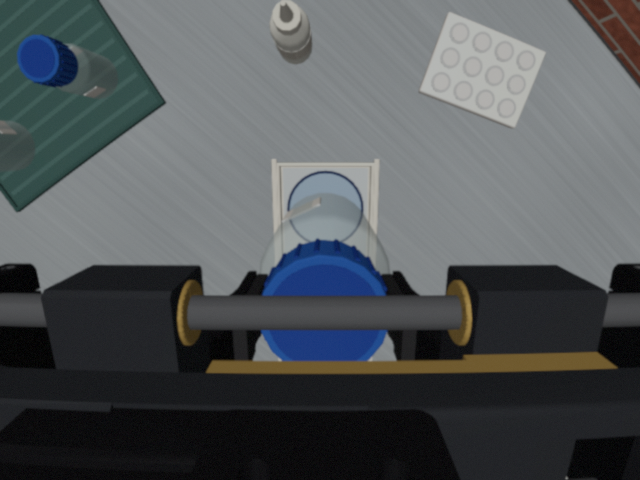

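```bash
python3 - <<'E'
from h import *
W=viewer.capture("wrist")
s=bot.read_state()
p=s["position"]
for v in (208,209.5):
  c=cast(W,(325.5,v),.005); print(c,(s["tcp_rot"].T@(c-p)).round(4))
E
```

```text
[ 0.63906805 -0.1349283   0.005     ] [0.0007 0.0037 0.2549]
[ 0.63777607 -0.13608604  0.005     ] [-0.001   0.0037  0.2549]
```

Request:
servo_tool(
  targets=[
    {"offset": [-0.001,0.001,0.006],"dr": [0,0,0]},
    {"offset": [-0.001,0.001,0.02],"dr": [0,0,0]},
    {"offset": [-0.001,0.001,0.038],"dr": [0,0,0]},
    {"offset": [-0.001,0.001,0.058],"dr": [0,0,0]},
    {"offset": [-0.001,0.001,0.078],"dr": [0,0,0]},
    {"offset": [-0.001,0.001,0.096],"dr": [0,0,0]},
    {"offset": [-0.001,0.001,0.111],"dr": [0,0,0]},
    {"offset": [-0.001,0.001,0.121],"dr": [0,0,0]},
    {"offset": [-0.001,0.001,0.127],"dr": [0,0,0]},
    {"offset": [-0.001,0.001,0.13],"dr": [0,0,0]},
    {"offset": [-0.001,0.001,0.131],"dr": [0,0,0]},
    {"offset": [-0.001,0.001,0.132],"dr": [0,0,0]},
    {"offset": [-0.001,0.001,0.133],"dr": [0,0,0]},
    {"offset": [-0.001,0.001,0.134],"dr": [0,0,0]},
    {"offset": [-0.001,0.001,0.134],"dr": [0,0,0]},
  ],
)

```text
time_s: 7.52
position: [0.6366, -0.1359, 0.1265]
tcp_rot: [[0.746, 0.666, 0.001], [0.666, -0.746, -0.0], [0.0, 0.001, -1.0]]
force: [-0.4, -1.0, -3.0]
opening: 0.615
grasp_force: 30.0
```

Request:
servo_tool(
  targets=[
    {"offset": [0,0,0.0005],"dr": [0,0,0]},
    {"offset": [0,0,0.001],"dr": [0,0,0]},
    {"offset": [0,0,0.0015],"dr": [0,0,0]},
    {"offset": [0,0,0.002],"dr": [0,0,0]},
    {"offset": [0,0,0.0025],"dr": [0,0,0]},
    {"offset": [0,0,0.0025],"dr": [0,0,0]},
  ],
)

```text
time_s: 8.02
position: [0.6363, -0.1357, 0.1234]
tcp_rot: [[0.746, 0.666, -0.0], [0.666, -0.746, 0.0], [-0.0, -0.0, -1.0]]
force: [0.4, -0.6, -2.4]
opening: 0.615
grasp_force: 30.0
```

Request:
servo_tool(
  targets=[
    {"offset": [0,0,0.0005],"dr": [0,0,0]},
    {"offset": [0,0,0.001],"dr": [0,0,0]},
    {"offset": [0,0,0.001],"dr": [0,0,0]},
  ],
)

```text
time_s: 8.27
position: [0.6363, -0.1357, 0.1224]
tcp_rot: [[0.746, 0.666, -0.0], [0.666, -0.746, 0.0], [-0.0, -0.0, -1.0]]
force: [-0.4, -0.0, -2.6]
opening: 0.611
grasp_force: 30.0
```

Request:
servo_tool(
  targets=[
    {"offset": [0,0,0.0005],"dr": [0,0,0]},
    {"offset": [0,0,0.001],"dr": [0,0,0]},
    {"offset": [0,0,0.001],"dr": [0,0,0]},
  ],
)

```text
time_s: 8.52
position: [0.6363, -0.1357, 0.1214]
tcp_rot: [[0.746, 0.666, -0.0], [0.666, -0.746, 0.0], [-0.0, -0.0, -1.0]]
force: [0.8, 0.2, -2.8]
opening: 0.615
grasp_force: 30.0
```

Request:
servo_tool(
  targets=[
    {"offset": [0,0,0.0004],"dr": [0,0,0]},
    {"offset": [0,0,0.0007],"dr": [0,0,0]},
    {"offset": [0,0,0.0007],"dr": [0,0,0]},
  ],
)

```text
time_s: 8.77
position: [0.6365, -0.1358, 0.1211]
tcp_rot: [[0.746, 0.666, 0.0], [0.666, -0.746, -0.0], [0.0, 0.0, -1.0]]
force: [-1.0, -0.1, -0.1]
opening: 0.612
grasp_force: 30.0
```

Request:
servo_tool(
  targets=[
    {"offset": [0,0,0],"dr": [0,0,0]},
    {"offset": [0,0,0],"dr": [0,0,0]},
    {"offset": [0,0,0],"dr": [0,0,0]},
    {"offset": [0,0,0],"dr": [0,0,0]},
    {"offset": [0,0,0],"dr": [0,0,0]},
    {"offset": [0,0,0],"dr": [0,0,0]},
  ],
  gripper=-1,
)

```text
time_s: 9.27
position: [0.6365, -0.1358, 0.121]
tcp_rot: [[0.746, 0.666, 0.0], [0.666, -0.746, -0.0], [0.0, 0.0, -1.0]]
force: [0.9, -0.9, -0.2]
opening: 0.96
grasp_force: 0.0
```

Request:
servo_tool(
  targets=[
    {"offset": [0,0,-0.01],"dr": [0,0,0]},
    {"offset": [0,0,-0.03],"dr": [0,0,0]},
    {"offset": [0,0,-0.06],"dr": [0,0,0]},
    {"offset": [0,0,-0.09],"dr": [0,0,0]},
    {"offset": [0,0,-0.11],"dr": [0,0,0]},
    {"offset": [0,0,-0.11],"dr": [0,0,0]},
    {"offset": [0,0,-0.11],"dr": [0,0,0]},
  ],
)

```text
time_s: 9.85
position: [0.6372, -0.136, 0.233]
tcp_rot: [[0.746, 0.666, 0.004], [0.666, -0.746, -0.002], [0.002, 0.004, -1.0]]
force: [-0.1, 0.6, -0.3]
opening: 1.002
grasp_force: 0.0
```

```bash
python3 - <<'E'
from h import *
print(off([.451,.187,.20]))
E
```

```text
pos [ 0.6372 -0.136   0.233 ] F [-0.1  0.6 -0.3] open 1.0015794107899851
[ 0.0763 -0.3651  0.0318]
```

Request:
servo_tool(
  targets=[
    {"offset": [0.004,-0.02,0],"dr": [0,0,0]},
    {"offset": [0.012,-0.055,0],"dr": [0,0,0]},
    {"offset": [0.02,-0.095,0],"dr": [0,0,0]},
    {"offset": [0.028,-0.135,0],"dr": [0,0,0]},
    {"offset": [0.036,-0.175,0],"dr": [0,0,0]},
    {"offset": [0.045,-0.215,0],"dr": [0,0,0]},
    {"offset": [0.053,-0.255,0.005],"dr": [0,0,0]},
    {"offset": [0.062,-0.295,0.01],"dr": [0,0,0]},
    {"offset": [0.069,-0.33,0.02],"dr": [0,0,0]},
    {"offset": [0.074,-0.355,0.028],"dr": [0,0,0]},
    {"offset": [0.076,-0.365,0.03],"dr": [0,0,0]},
    {"offset": [0.076,-0.365,0.03],"dr": [0,0,0]},
    {"offset": [0.076,-0.365,0.03],"dr": [0,0,0]},
    {"offset": [0.076,-0.365,0.03],"dr": [0,0,0]},
  ],
)

```text
time_s: 11.02
position: [0.4512, 0.1862, 0.2009]
tcp_rot: [[0.746, 0.665, 0.001], [0.665, -0.746, -0.0], [0.0, 0.001, -1.0]]
force: [-0.0, -0.4, 1.1]
opening: 0.995
grasp_force: 0.0
```

```bash
python3 - <<'E'
from h import *
W=viewer.capture("wrist"); T=viewer.capture("top"); S=viewer.capture("scene")
print(off([.451,.187,.082]))
R=bot.read_state()
for e,a in blobs(W,(105,150,60),(128,255,255),300): print(np.round(e[0],1),np.round(e[1],1),a,(R["tcp_rot"].T@(cast(W,e[0],.1)-R["position"])).round(4))
cap=((105,150,60),(128,255,255))
for c,r in((T,(330,160,420,260)),(S,(190,180,280,300))):
  for e,a in blobs(c,*cap,400,r): print("placed250",np.round(e[0],1),a,cast(c,e[0],.135).round(4))
v=np.hstack([T["color"][150:360,320:510],S["color"][150:360,150:340],W["color"][150:360,220:430]])
cv2.imwrite("pics/p1.png",cv2.resize(v,None,fx=1.35,fy=1.35)[:,:,::-1])
E
```

```text
pos [0.4512 0.186  0.2011] F [-0.1 -0.1 -0. ] open 1.0006496807832554
[ 0.0004 -0.0009  0.1191]
[325.1 240.7] [74.3 75.8] 4288.0 [0.0006 0.0028 0.1011]
[477.4 143.1] [56.8 62.6] 2680.5 [0.0713 0.1094 0.1012]
[247.7  92. ] [45.2 50.1] 1697.0 [ 0.1043 -0.0498  0.1011]
placed250 [384.4 192.7] 897.5 [ 0.6377 -0.1356  0.135 ]
placed250 [222.2 212. ] 708.0 [ 0.636  -0.1379  0.135 ]
```

View pics/p1.png

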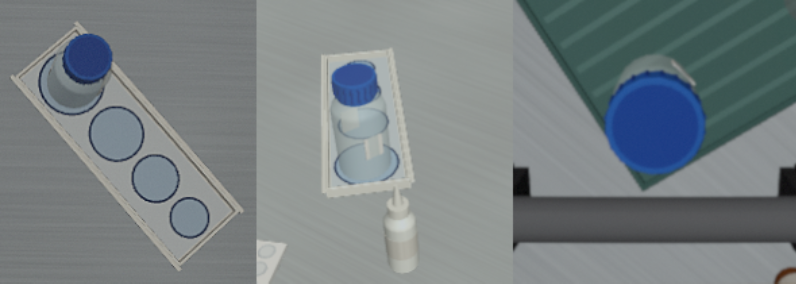

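Request:
servo_tool(
  targets=[
    {"offset": [0,-0.0005,0.01],"dr": [0,0,0]},
    {"offset": [0,-0.0005,0.03],"dr": [0,0,0]},
    {"offset": [0,-0.0005,0.055],"dr": [0,0,0]},
    {"offset": [0,-0.0005,0.08],"dr": [0,0,0]},
    {"offset": [0,-0.0005,0.1],"dr": [0,0,0]},
    {"offset": [0,-0.0005,0.112],"dr": [0,0,0]},
    {"offset": [0,-0.0005,0.119],"dr": [0,0,0]},
    {"offset": [0,-0.0005,0.119],"dr": [0,0,0]},
    {"offset": [0,-0.0005,0.119],"dr": [0,0,0]},
  ],
)

```text
time_s: 11.92
position: [0.4502, 0.1871, 0.082]
tcp_rot: [[0.746, 0.665, 0.0], [0.665, -0.746, 0.0], [0.0, 0.0, -1.0]]
force: [0.4, 0.1, -0.8]
opening: 1.002
grasp_force: 0.0
```

Request:
servo_tool(
  targets=[
    {"offset": [0,0,0],"dr": [0,0,0]},
    {"offset": [0,0,0],"dr": [0,0,0]},
    {"offset": [0,0,0],"dr": [0,0,0]},
    {"offset": [0,0,0],"dr": [0,0,0]},
    {"offset": [0,0,0],"dr": [0,0,0]},
    {"offset": [0,0,0],"dr": [0,0,0]},
    {"offset": [0,0,0],"dr": [0,0,0]},
    {"offset": [0,0,0],"dr": [0,0,0]},
  ],
  gripper=1,
)

```text
time_s: 12.58
position: [0.45, 0.1875, 0.0821]
tcp_rot: [[0.746, 0.666, 0.001], [0.666, -0.746, 0.0], [0.001, 0.001, -1.0]]
force: [1.4, -0.6, 1.8]
opening: 0.615
grasp_force: 29.9
```

Request:
servo_tool(
  targets=[
    {"offset": [0,0,-0.003],"dr": [0,0,0]},
    {"offset": [0,0,-0.008],"dr": [0,0,0]},
    {"offset": [0,0,-0.018],"dr": [0,0,0]},
    {"offset": [0,0,-0.033],"dr": [0,0,0]},
    {"offset": [0,0,-0.052],"dr": [0,0,0]},
    {"offset": [0,0,-0.072],"dr": [0,0,0]},
    {"offset": [0,0,-0.092],"dr": [0,0,0]},
    {"offset": [0,0,-0.11],"dr": [0,0,0]},
    {"offset": [0,0,-0.125],"dr": [0,0,0]},
    {"offset": [0,0,-0.135],"dr": [0,0,0]},
    {"offset": [0,0,-0.14],"dr": [0,0,0]},
    {"offset": [0,0,-0.14],"dr": [0,0,0]},
    {"offset": [0,0,-0.14],"dr": [0,0,0]},
  ],
)

```text
time_s: 13.67
position: [0.4491, 0.1875, 0.2216]
tcp_rot: [[0.746, 0.666, -0.001], [0.666, -0.746, -0.0], [-0.001, -0.0, -1.0]]
force: [-0.5, -0.1, -2.0]
opening: 0.614
grasp_force: 30.0
```

```bash
python3 - <<'E'
from h import *
viewer.capture("top")
print(off([.569,-.1933,.222]))
E
```

```text
pos [0.4488 0.1874 0.2212] F [ 0.2 -0.7 -1.5] open 0.6149169204987203
[-0.1639  0.364  -0.0009]
```

Request:
servo_tool(
  targets=[
    {"offset": [-0.002,0.004,0],"dr": [0,0,0]},
    {"offset": [-0.007,0.016,0],"dr": [0,0,0]},
    {"offset": [-0.015,0.033,0],"dr": [0,0,0]},
    {"offset": [-0.026,0.057,0],"dr": [0,0,0]},
    {"offset": [-0.038,0.085,0],"dr": [0,0,0]},
    {"offset": [-0.052,0.115,0],"dr": [0,0,0]},
    {"offset": [-0.067,0.148,0],"dr": [0,0,0]},
    {"offset": [-0.082,0.182,0],"dr": [0,0,0]},
    {"offset": [-0.097,0.216,0],"dr": [0,0,0]},
    {"offset": [-0.112,0.249,0],"dr": [0,0,0]},
    {"offset": [-0.126,0.279,0],"dr": [0,0,0]},
    {"offset": [-0.138,0.307,0],"dr": [0,0,0]},
    {"offset": [-0.149,0.331,0],"dr": [0,0,0]},
    {"offset": [-0.157,0.348,0],"dr": [0,0,0]},
    {"offset": [-0.162,0.36,0],"dr": [0,0,0]},
    {"offset": [-0.164,0.364,0],"dr": [0,0,0]},
    {"offset": [-0.164,0.364,0],"dr": [0,0,0]},
    {"offset": [-0.164,0.364,0],"dr": [0,0,0]},
    {"offset": [-0.164,0.364,0],"dr": [0,0,0]},
  ],
)

```text
time_s: 15.3
position: [0.5691, -0.1917, 0.2216]
tcp_rot: [[0.745, 0.667, -0.001], [0.667, -0.745, 0.001], [-0.0, -0.002, -1.0]]
force: [0.4, 0.1, -1.3]
opening: 0.611
grasp_force: 30.0
```

```bash
python3 - <<'E'
from h import *
viewer.capture("top");viewer.capture("top")
print(off([.569,-.1933,.0855]))
E
```

```text
pos [ 0.5694 -0.1918  0.2219] F [-0.4  1.1 -1.1] open 0.6118393266926329
[-0.0013  0.001   0.1364]
```

Request:
servo_tool(
  targets=[
    {"offset": [-0.0005,0,0.006],"dr": [0,0,0]},
    {"offset": [-0.0005,0,0.02],"dr": [0,0,0]},
    {"offset": [-0.0005,0,0.038],"dr": [0,0,0]},
    {"offset": [-0.0005,0,0.058],"dr": [0,0,0]},
    {"offset": [-0.0005,0,0.078],"dr": [0,0,0]},
    {"offset": [-0.0005,0,0.096],"dr": [0,0,0]},
    {"offset": [-0.0005,0,0.111],"dr": [0,0,0]},
    {"offset": [-0.0005,0,0.121],"dr": [0,0,0]},
    {"offset": [-0.0005,0,0.127],"dr": [0,0,0]},
    {"offset": [-0.0005,0,0.131],"dr": [0,0,0]},
    {"offset": [-0.0005,0,0.134],"dr": [0,0,0]},
    {"offset": [-0.0005,0,0.135],"dr": [0,0,0]},
    {"offset": [-0.0005,0,0.135],"dr": [0,0,0]},
    {"offset": [-0.0005,0,0.135],"dr": [0,0,0]},
  ],
)

```text
time_s: 16.57
position: [0.5698, -0.1938, 0.0875]
tcp_rot: [[0.746, 0.666, 0.001], [0.666, -0.746, -0.001], [0.0, 0.001, -1.0]]
force: [0.2, 0.0, -1.3]
opening: 0.617
grasp_force: 30.0
```

Request:
servo_tool(
  targets=[
    {"offset": [-0.0003,-0.0005,0.001],"dr": [0,0,0]},
    {"offset": [-0.0003,-0.0005,0.002],"dr": [0,0,0]},
    {"offset": [-0.0003,-0.0005,0.0027],"dr": [0,0,0]},
    {"offset": [-0.0003,-0.0005,0.0033],"dr": [0,0,0]},
    {"offset": [-0.0003,-0.0005,0.0033],"dr": [0,0,0]},
    {"offset": [-0.0003,-0.0005,0.0033],"dr": [0,0,0]},
  ],
)

```text
time_s: 17.07
position: [0.5688, -0.1934, 0.0835]
tcp_rot: [[0.746, 0.666, -0.0], [0.666, -0.746, 0.0], [-0.0, -0.0, -1.0]]
force: [-0.2, -0.2, -2.0]
opening: 0.614
grasp_force: 30.0
```

Request:
servo_tool(
  targets=[
    {"offset": [0,0,0.0004],"dr": [0,0,0]},
    {"offset": [0,0,0.0008],"dr": [0,0,0]},
    {"offset": [0,0,0.0008],"dr": [0,0,0]},
    {"offset": [0,0,0.0008],"dr": [0,0,0]},
  ],
)

```text
time_s: 17.4
position: [0.569, -0.1934, 0.0831]
tcp_rot: [[0.746, 0.666, 0.0], [0.666, -0.746, -0.0], [0.0, 0.0, -1.0]]
force: [-0.2, 0.5, 1.4]
opening: 0.608
grasp_force: 29.9
```

Request:
servo_tool(
  targets=[
    {"offset": [0,0,0],"dr": [0,0,0]},
    {"offset": [0,0,0],"dr": [0,0,0]},
    {"offset": [0,0,0],"dr": [0,0,0]},
    {"offset": [0,0,0],"dr": [0,0,0]},
    {"offset": [0,0,0],"dr": [0,0,0]},
    {"offset": [0,0,0],"dr": [0,0,0]},
  ],
  gripper=-1,
)

```text
time_s: 17.9
position: [0.5688, -0.1934, 0.0826]
tcp_rot: [[0.746, 0.666, -0.0], [0.666, -0.746, 0.0], [-0.0, -0.0, -1.0]]
force: [0.5, -0.7, 0.1]
opening: 0.954
grasp_force: 0.0
```

Request:
servo_tool(
  targets=[
    {"offset": [0,0,-0.01],"dr": [0,0,0]},
    {"offset": [0,0,-0.03],"dr": [0,0,0]},
    {"offset": [0,0,-0.06],"dr": [0,0,0]},
    {"offset": [0,0,-0.09],"dr": [0,0,0]},
    {"offset": [0,0,-0.11],"dr": [0,0,0]},
    {"offset": [0,0,-0.11],"dr": [0,0,0]},
    {"offset": [0,0,-0.11],"dr": [0,0,0]},
    {"offset": [0,0,-0.11],"dr": [0,0,0]},
  ],
)

```text
time_s: 18.57
position: [0.5682, -0.1931, 0.1925]
tcp_rot: [[0.746, 0.666, -0.001], [0.666, -0.746, 0.001], [-0.0, -0.001, -1.0]]
force: [-0.2, 0.1, -0.2]
opening: 0.997
grasp_force: 0.0
```

```bash
python3 - <<'E'
from h import *
viewer.capture("top")
print(off([.580,.1495,.19]))
E
```

```text
pos [ 0.5678 -0.1929  0.1918] F [-0.4 -0.3 -0.2] open 0.9983686004735187
[ 0.2371 -0.2473  0.0022]
```

Request:
servo_tool(
  targets=[
    {"offset": [0.01,-0.01,0],"dr": [0,0,0]},
    {"offset": [0.033,-0.034,0],"dr": [0,0,0]},
    {"offset": [0.06,-0.062,0],"dr": [0,0,0]},
    {"offset": [0.088,-0.092,0],"dr": [0,0,0]},
    {"offset": [0.116,-0.121,0],"dr": [0,0,0]},
    {"offset": [0.145,-0.151,0],"dr": [0,0,0]},
    {"offset": [0.173,-0.18,0],"dr": [0,0,0]},
    {"offset": [0.198,-0.207,0],"dr": [0,0,0]},
    {"offset": [0.22,-0.23,0],"dr": [0,0,0]},
    {"offset": [0.233,-0.243,0],"dr": [0,0,0]},
    {"offset": [0.237,-0.247,0.002],"dr": [0,0,0]},
    {"offset": [0.237,-0.247,0.002],"dr": [0,0,0]},
    {"offset": [0.237,-0.247,0.002],"dr": [0,0,0]},
    {"offset": [0.237,-0.247,0.002],"dr": [0,0,0]},
    {"offset": [0.237,-0.247,0.002],"dr": [0,0,0]},
  ],
)

```text
time_s: 19.87
position: [0.581, 0.1472, 0.1905]
tcp_rot: [[0.747, 0.665, -0.001], [0.665, -0.747, -0.0], [-0.001, -0.0, -1.0]]
force: [0.4, -0.6, 0.4]
opening: 1.0
grasp_force: 0.0
```

```bash
python3 - <<'E'
from h import *
W=viewer.capture("wrist"); T=viewer.capture("top"); S=viewer.capture("scene")
print(off([.580,.1495,.068]))
R=bot.read_state()
for e,a in blobs(W,(105,150,60),(128,255,255),300): print(np.round(e[0],1),np.round(e[1],1),a,(R["tcp_rot"].T@(cast(W,e[0],.0865)-R["position"])).round(4))
cap=((105,150,60),(128,255,255))
for c,r in((T,(365,200,450,260)),(S,(190,130,280,300))):
  for e,a in blobs(c,*cap,200,r): print("placed100",np.round(e[0],1),a,cast(c,e[0],.097).round(4))
E
```

```text
pos [0.5813 0.1475 0.1908] F [0.3 0.  0. ] open 1.002635181360772
[ 0.0004 -0.0023  0.1228]
[322.2 239.5] [54.8 56.8] 2344.0 [0.0002 0.0008 0.1043]
[105.8 187.8] [45.  54.8] 1824.5 [ 0.0394 -0.1584  0.1043]
placed100 [417.9 240.3] 849.0 [ 0.5713 -0.1946  0.097 ]
placed100 [222.6 208.1] 948.0 [ 0.5851 -0.1842  0.097 ]
```

Request:
servo_tool(
  targets=[
    {"offset": [0,-0.002,0.01],"dr": [0,0,0]},
    {"offset": [0,-0.002,0.03],"dr": [0,0,0]},
    {"offset": [0,-0.002,0.055],"dr": [0,0,0]},
    {"offset": [0,-0.002,0.08],"dr": [0,0,0]},
    {"offset": [0,-0.002,0.102],"dr": [0,0,0]},
    {"offset": [0,-0.002,0.116],"dr": [0,0,0]},
    {"offset": [0,-0.002,0.123],"dr": [0,0,0]},
    {"offset": [0,-0.002,0.123],"dr": [0,0,0]},
    {"offset": [0,-0.002,0.123],"dr": [0,0,0]},
  ],
)

```text
time_s: 20.77
position: [0.5798, 0.1501, 0.0676]
tcp_rot: [[0.746, 0.666, -0.0], [0.666, -0.746, 0.0], [-0.0, -0.0, -1.0]]
force: [-0.0, 1.6, 0.4]
opening: 0.999
grasp_force: 0.0
```

Request:
servo_tool(
  targets=[
    {"offset": [0,0,0],"dr": [0,0,0]},
    {"offset": [0,0,0],"dr": [0,0,0]},
    {"offset": [0,0,0],"dr": [0,0,0]},
    {"offset": [0,0,0],"dr": [0,0,0]},
    {"offset": [0,0,0],"dr": [0,0,0]},
    {"offset": [0,0,0],"dr": [0,0,0]},
    {"offset": [0,0,0],"dr": [0,0,0]},
    {"offset": [0,0,0],"dr": [0,0,0]},
    {"offset": [0,0,0],"dr": [0,0,0]},
    {"offset": [0,0,0],"dr": [0,0,0]},
  ],
  gripper=1,
)

```text
time_s: 21.6
position: [0.5798, 0.1502, 0.0678]
tcp_rot: [[0.746, 0.666, 0.0], [0.666, -0.746, -0.0], [0.0, 0.0, -1.0]]
force: [0.7, -1.7, 0.0]
opening: 0.448
grasp_force: 30.0
```

Request:
servo_tool(
  targets=[
    {"offset": [0,0,-0.003],"dr": [0,0,0]},
    {"offset": [0,0,-0.008],"dr": [0,0,0]},
    {"offset": [0,0,-0.018],"dr": [0,0,0]},
    {"offset": [0,0,-0.033],"dr": [0,0,0]},
    {"offset": [0,0,-0.052],"dr": [0,0,0]},
    {"offset": [0,0,-0.072],"dr": [0,0,0]},
    {"offset": [0,0,-0.092],"dr": [0,0,0]},
    {"offset": [0,0,-0.11],"dr": [0,0,0]},
    {"offset": [0,0,-0.125],"dr": [0,0,0]},
    {"offset": [0,0,-0.135],"dr": [0,0,0]},
    {"offset": [0,0,-0.14],"dr": [0,0,0]},
    {"offset": [0,0,-0.14],"dr": [0,0,0]},
    {"offset": [0,0,-0.14],"dr": [0,0,0]},
  ],
)

```text
time_s: 22.68
position: [0.5793, 0.1501, 0.2075]
tcp_rot: [[0.746, 0.666, -0.001], [0.666, -0.746, -0.0], [-0.0, -0.0, -1.0]]
force: [-0.5, 0.3, -0.6]
opening: 0.45
grasp_force: 30.0
```

```bash
python3 - <<'E'
from h import *
viewer.capture("top")
print(off([.511,-.245,.208]))
E
```

```text
pos [0.579  0.1501 0.2069] F [ 0.2 -0.3 -0.8] open 0.4556473791058094
[-0.3139  0.2494 -0.0009]
```

Request:
servo_tool(
  targets=[
    {"offset": [-0.004,0.003,0],"dr": [0,0,0]},
    {"offset": [-0.014,0.011,0],"dr": [0,0,0]},
    {"offset": [-0.028,0.022,0],"dr": [0,0,0]},
    {"offset": [-0.049,0.039,0],"dr": [0,0,0]},
    {"offset": [-0.073,0.058,0],"dr": [0,0,0]},
    {"offset": [-0.099,0.079,0],"dr": [0,0,0]},
    {"offset": [-0.128,0.101,0],"dr": [0,0,0]},
    {"offset": [-0.157,0.125,0],"dr": [0,0,0]},
    {"offset": [-0.186,0.148,0],"dr": [0,0,0]},
    {"offset": [-0.215,0.17,0],"dr": [0,0,0]},
    {"offset": [-0.241,0.191,0],"dr": [0,0,0]},
    {"offset": [-0.265,0.21,0],"dr": [0,0,0]},
    {"offset": [-0.286,0.227,0],"dr": [0,0,0]},
    {"offset": [-0.3,0.238,0],"dr": [0,0,0]},
    {"offset": [-0.31,0.246,0],"dr": [0,0,0]},
    {"offset": [-0.314,0.249,0],"dr": [0,0,0]},
    {"offset": [-0.314,0.249,0],"dr": [0,0,0]},
    {"offset": [-0.314,0.249,0],"dr": [0,0,0]},
    {"offset": [-0.314,0.249,0],"dr": [0,0,0]},
  ],
)

```text
time_s: 24.32
position: [0.5112, -0.2434, 0.2076]
tcp_rot: [[0.745, 0.667, -0.001], [0.667, -0.745, 0.001], [0.0, -0.001, -1.0]]
force: [0.8, 0.4, -1.0]
opening: 0.45
grasp_force: 30.0
```

Request:
servo_tool(
  targets=[
    {"offset": [0,0,0.006],"dr": [0,0,0]},
    {"offset": [0,0,0.02],"dr": [0,0,0]},
    {"offset": [0,0,0.038],"dr": [0,0,0]},
    {"offset": [0,0,0.058],"dr": [0,0,0]},
    {"offset": [0,0,0.078],"dr": [0,0,0]},
    {"offset": [0,0,0.096],"dr": [0,0,0]},
    {"offset": [0,0,0.111],"dr": [0,0,0]},
    {"offset": [0,0,0.121],"dr": [0,0,0]},
    {"offset": [0,0,0.127],"dr": [0,0,0]},
    {"offset": [0,0,0.131],"dr": [0,0,0]},
    {"offset": [0,0,0.132],"dr": [0,0,0]},
    {"offset": [0,0,0.132],"dr": [0,0,0]},
    {"offset": [0,0,0.132],"dr": [0,0,0]},
  ],
)

```text
time_s: 25.4
position: [0.5119, -0.245, 0.0765]
tcp_rot: [[0.746, 0.666, 0.001], [0.666, -0.746, -0.001], [0.0, 0.002, -1.0]]
force: [0.3, 0.4, -0.8]
opening: 0.453
grasp_force: 30.0
```

```bash
python3 - <<'E'
from h import *
viewer.capture("top")
print(off([.511,-.245,.0688]))
E
```

```text
pos [ 0.5119 -0.2451  0.0766] F [ 0.1  0.  -1.1] open 0.44878413995307354
[-0.0007 -0.0007  0.0078]
```

Request:
servo_tool(
  targets=[
    {"offset": [-0.0004,-0.0004,0.002],"dr": [0,0,0]},
    {"offset": [-0.0004,-0.0004,0.004],"dr": [0,0,0]},
    {"offset": [-0.0004,-0.0004,0.0055],"dr": [0,0,0]},
    {"offset": [-0.0004,-0.0004,0.0065],"dr": [0,0,0]},
    {"offset": [-0.0004,-0.0004,0.0065],"dr": [0,0,0]},
    {"offset": [-0.0004,-0.0004,0.0065],"dr": [0,0,0]},
  ],
)

```text
time_s: 25.95
position: [0.5108, -0.2447, 0.0691]
tcp_rot: [[0.746, 0.666, -0.0], [0.666, -0.746, 0.0], [-0.0, -0.0, -1.0]]
force: [0.1, -0.4, -1.0]
opening: 0.455
grasp_force: 30.0
```

Request:
servo_tool(
  targets=[
    {"offset": [0,0,0.0004],"dr": [0,0,0]},
    {"offset": [0,0,0.0008],"dr": [0,0,0]},
    {"offset": [0,0,0.0008],"dr": [0,0,0]},
    {"offset": [0,0,0.0008],"dr": [0,0,0]},
  ],
)

```text
time_s: 26.28
position: [0.5109, -0.2448, 0.0688]
tcp_rot: [[0.746, 0.666, 0.0], [0.666, -0.746, -0.0], [0.0, 0.0, -1.0]]
force: [0.6, -0.1, 2.0]
opening: 0.448
grasp_force: 29.9
```

Request:
servo_tool(
  targets=[
    {"offset": [0,0,0],"dr": [0,0,0]},
    {"offset": [0,0,0],"dr": [0,0,0]},
    {"offset": [0,0,0],"dr": [0,0,0]},
    {"offset": [0,0,0],"dr": [0,0,0]},
    {"offset": [0,0,0],"dr": [0,0,0]},
    {"offset": [0,0,0],"dr": [0,0,0]},
    {"offset": [0,0,0],"dr": [0,0,0]},
  ],
  gripper=-1,
)

```text
time_s: 26.87
position: [0.5108, -0.2446, 0.0684]
tcp_rot: [[0.746, 0.666, -0.0], [0.666, -0.746, 0.0], [-0.0, -0.0, -1.0]]
force: [-0.3, 0.1, -0.2]
opening: 0.893
grasp_force: 0.0
```

Request:
servo_tool(
  targets=[
    {"offset": [0,0,-0.01],"dr": [0,0,0]},
    {"offset": [0,0,-0.03],"dr": [0,0,0]},
    {"offset": [0,0,-0.06],"dr": [0,0,0]},
    {"offset": [0,0,-0.09],"dr": [0,0,0]},
    {"offset": [0,0,-0.11],"dr": [0,0,0]},
    {"offset": [0,0,-0.11],"dr": [0,0,0]},
    {"offset": [0,0,-0.11],"dr": [0,0,0]},
    {"offset": [0,0,-0.11],"dr": [0,0,0]},
  ],
)

```text
time_s: 27.53
position: [0.5102, -0.2442, 0.1783]
tcp_rot: [[0.746, 0.666, -0.001], [0.666, -0.746, 0.001], [-0.0, -0.001, -1.0]]
force: [-0.0, -0.3, -0.3]
opening: 0.998
grasp_force: 0.0
```

```bash
python3 - <<'E'
from h import *
viewer.capture("top")
print(off([.4935,.3027,.18]))
E
```

```text
pos [ 0.51   -0.244   0.1776] F [-0.5  0.7 -0.4] open 1.0008606566750413
[ 0.3519 -0.4187 -0.0016]
```

Request:
servo_tool(
  targets=[
    {"offset": [0.01,-0.012,0],"dr": [0,0,0]},
    {"offset": [0.03,-0.036,0],"dr": [0,0,0]},
    {"offset": [0.055,-0.066,0],"dr": [0,0,0]},
    {"offset": [0.081,-0.097,0],"dr": [0,0,0]},
    {"offset": [0.107,-0.128,0],"dr": [0,0,0]},
    {"offset": [0.133,-0.159,0],"dr": [0,0,0]},
    {"offset": [0.159,-0.19,0],"dr": [0,0,0]},
    {"offset": [0.185,-0.221,0],"dr": [0,0,0]},
    {"offset": [0.211,-0.252,0],"dr": [0,0,0]},
    {"offset": [0.237,-0.283,0],"dr": [0,0,0]},
    {"offset": [0.263,-0.314,0],"dr": [0,0,0]},
    {"offset": [0.289,-0.345,0],"dr": [0,0,0]},
    {"offset": [0.315,-0.376,0],"dr": [0,0,0]},
    {"offset": [0.337,-0.402,0],"dr": [0,0,0]},
    {"offset": [0.349,-0.416,0],"dr": [0,0,0]},
    {"offset": [0.352,-0.419,0],"dr": [0,0,0]},
    {"offset": [0.352,-0.419,0],"dr": [0,0,0]},
    {"offset": [0.352,-0.419,0],"dr": [0,0,0]},
    {"offset": [0.352,-0.419,0],"dr": [0,0,0]},
  ],
)

```text
time_s: 29.17
position: [0.4936, 0.3011, 0.1778]
tcp_rot: [[0.747, 0.665, -0.002], [0.665, -0.747, -0.001], [-0.002, -0.0, -1.0]]
force: [-0.1, 0.1, -0.1]
opening: 0.997
grasp_force: 0.0
```

```bash
python3 - <<'E'
from h import *
W=viewer.capture("wrist"); T=viewer.capture("top"); S=viewer.capture("scene")
print(off([.4935,.3027,.052]))
R=bot.read_state()
for e,a in blobs(W,(105,150,60),(128,255,255),300): print(np.round(e[0],1),np.round(e[1],1),a,(R["tcp_rot"].T@(cast(W,e[0],.0715)-R["position"])).round(4))
v=np.hstack([T["color"][150:360,320:510],S["color"][110:320,150:340],W["color"][150:360,220:430]])
cv2.imwrite("pics/p2.png",cv2.resize(v,None,fx=1.35,fy=1.35)[:,:,::-1])
E
```

```text
pos [0.4944 0.301  0.1784] F [-0.4  0.3  0.1] open 0.998614782123838
[ 0.0006 -0.0018  0.1264]
[323.9 237.8] [45.2 46.7] 1574.5 [0.0007 0.0014 0.1069]
```

View pics/p2.png

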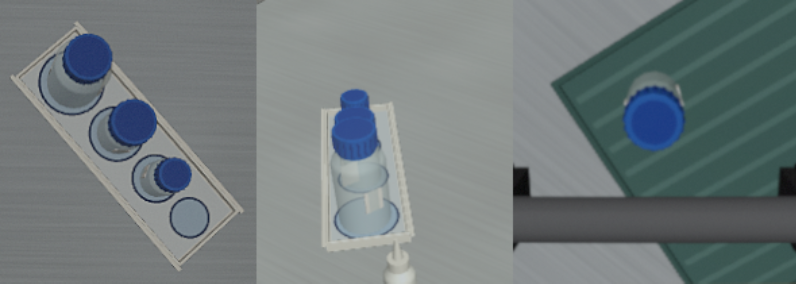

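Three bottles stand in their rings, and the smallest cap is centred between the fingers (wrist about 324,238). Next I pick it.

Request:
servo_tool(
  targets=[
    {"offset": [0,-0.0015,0.01],"dr": [0,0,0]},
    {"offset": [0,-0.0015,0.03],"dr": [0,0,0]},
    {"offset": [0,-0.0015,0.055],"dr": [0,0,0]},
    {"offset": [0,-0.0015,0.08],"dr": [0,0,0]},
    {"offset": [0,-0.0015,0.104],"dr": [0,0,0]},
    {"offset": [0,-0.0015,0.119],"dr": [0,0,0]},
    {"offset": [0,-0.0015,0.126],"dr": [0,0,0]},
    {"offset": [0,-0.0015,0.126],"dr": [0,0,0]},
    {"offset": [0,-0.0015,0.126],"dr": [0,0,0]},
  ],
)

```text
time_s: 30.07
position: [0.4934, 0.3032, 0.0523]
tcp_rot: [[0.746, 0.666, -0.0], [0.666, -0.746, -0.0], [-0.0, -0.0, -1.0]]
force: [0.0, 0.3, 0.9]
opening: 1.001
grasp_force: 0.0
```

Request:
servo_tool(
  targets=[
    {"offset": [0,0,0],"dr": [0,0,0]},
    {"offset": [0,0,0],"dr": [0,0,0]},
    {"offset": [0,0,0],"dr": [0,0,0]},
    {"offset": [0,0,0],"dr": [0,0,0]},
    {"offset": [0,0,0],"dr": [0,0,0]},
    {"offset": [0,0,0],"dr": [0,0,0]},
    {"offset": [0,0,0],"dr": [0,0,0]},
    {"offset": [0,0,0],"dr": [0,0,0]},
    {"offset": [0,0,0],"dr": [0,0,0]},
    {"offset": [0,0,0],"dr": [0,0,0]},
  ],
  gripper=1,
)

```text
time_s: 30.9
position: [0.4933, 0.3035, 0.0524]
tcp_rot: [[0.746, 0.666, -0.0], [0.666, -0.746, -0.0], [-0.0, -0.0, -1.0]]
force: [0.2, 0.5, 0.8]
opening: 0.372
grasp_force: 29.9
```

Request:
servo_tool(
  targets=[
    {"offset": [0,0,-0.003],"dr": [0,0,0]},
    {"offset": [0,0,-0.008],"dr": [0,0,0]},
    {"offset": [0,0,-0.018],"dr": [0,0,0]},
    {"offset": [0,0,-0.033],"dr": [0,0,0]},
    {"offset": [0,0,-0.052],"dr": [0,0,0]},
    {"offset": [0,0,-0.072],"dr": [0,0,0]},
    {"offset": [0,0,-0.092],"dr": [0,0,0]},
    {"offset": [0,0,-0.11],"dr": [0,0,0]},
    {"offset": [0,0,-0.125],"dr": [0,0,0]},
    {"offset": [0,0,-0.135],"dr": [0,0,0]},
    {"offset": [0,0,-0.14],"dr": [0,0,0]},
    {"offset": [0,0,-0.14],"dr": [0,0,0]},
    {"offset": [0,0,-0.14],"dr": [0,0,0]},
  ],
)

```text
time_s: 31.98
position: [0.4929, 0.3033, 0.1923]
tcp_rot: [[0.746, 0.666, -0.001], [0.666, -0.746, -0.0], [-0.001, -0.0, -1.0]]
force: [-0.3, 0.5, -1.2]
opening: 0.369
grasp_force: 29.9
```

```bash
python3 - <<'E'
from h import *
viewer.capture("top")
print(off([.461,-.290,.192]))
E
```

```text
pos [0.4926 0.3032 0.1917] F [ 1.1  0.5 -0.8] open 0.3696076034258601
[-4.187e-01  4.214e-01  1.000e-04]
```

Request:
servo_tool(
  targets=[
    {"offset": [-0.004,0.004,0],"dr": [0,0,0]},
    {"offset": [-0.013,0.013,0],"dr": [0,0,0]},
    {"offset": [-0.025,0.025,0],"dr": [0,0,0]},
    {"offset": [-0.042,0.042,0],"dr": [0,0,0]},
    {"offset": [-0.064,0.065,0],"dr": [0,0,0]},
    {"offset": [-0.09,0.09,0],"dr": [0,0,0]},
    {"offset": [-0.117,0.118,0],"dr": [0,0,0]},
    {"offset": [-0.144,0.145,0],"dr": [0,0,0]},
    {"offset": [-0.171,0.172,0],"dr": [0,0,0]},
    {"offset": [-0.199,0.2,0],"dr": [0,0,0]},
    {"offset": [-0.226,0.228,0],"dr": [0,0,0]},
    {"offset": [-0.253,0.255,0],"dr": [0,0,0]},
    {"offset": [-0.28,0.282,0],"dr": [0,0,0]},
    {"offset": [-0.308,0.31,0],"dr": [0,0,0]},
    {"offset": [-0.334,0.336,0],"dr": [0,0,0]},
    {"offset": [-0.358,0.361,0],"dr": [0,0,0]},
    {"offset": [-0.38,0.383,0],"dr": [0,0,0]},
    {"offset": [-0.399,0.402,0],"dr": [0,0,0]},
    {"offset": [-0.412,0.415,0],"dr": [0,0,0]},
    {"offset": [-0.4187,0.4214,0],"dr": [0,0,0]},
  ],
)

```text
time_s: 33.7
position: [0.4605, -0.2931, 0.1919]
tcp_rot: [[0.748, 0.664, -0.0], [0.664, -0.748, -0.001], [-0.001, 0.0, -1.0]]
force: [-0.1, 1.0, 0.0]
opening: 0.368
grasp_force: 29.9
```

Request:
servo_tool(
  targets=[
    {"offset": [0,0,0],"dr": [0,0,0]},
    {"offset": [0,0,0],"dr": [0,0,0]},
    {"offset": [0,0,0.006],"dr": [0,0,0]},
    {"offset": [0,0,0.02],"dr": [0,0,0]},
    {"offset": [0,0,0.038],"dr": [0,0,0]},
    {"offset": [0,0,0.058],"dr": [0,0,0]},
    {"offset": [0,0,0.078],"dr": [0,0,0]},
    {"offset": [0,0,0.096],"dr": [0,0,0]},
    {"offset": [0,0,0.111],"dr": [0,0,0]},
    {"offset": [0,0,0.121],"dr": [0,0,0]},
    {"offset": [0,0,0.127],"dr": [0,0,0]},
    {"offset": [0,0,0.131],"dr": [0,0,0]},
    {"offset": [0,0,0.132],"dr": [0,0,0]},
    {"offset": [0,0,0.132],"dr": [0,0,0]},
    {"offset": [0,0,0.132],"dr": [0,0,0]},
  ],
)

```text
time_s: 34.95
position: [0.4621, -0.29, 0.0611]
tcp_rot: [[0.746, 0.666, 0.001], [0.666, -0.746, -0.001], [0.0, 0.001, -1.0]]
force: [1.2, -1.3, 0.1]
opening: 0.371
grasp_force: 29.9
```

```bash
python3 - <<'E'
from h import *
viewer.capture("top")
print(off([.461,-.290,.0534]))
E
```

```text
pos [ 0.4621 -0.2901  0.0612] F [ 1.2  0.1 -0.8] open 0.3692461317623928
[-0.0007 -0.0009  0.0078]
```

Request:
servo_tool(
  targets=[
    {"offset": [-0.0004,-0.0005,0.002],"dr": [0,0,0]},
    {"offset": [-0.0004,-0.0005,0.004],"dr": [0,0,0]},
    {"offset": [-0.0004,-0.0005,0.0055],"dr": [0,0,0]},
    {"offset": [-0.0004,-0.0005,0.0065],"dr": [0,0,0]},
    {"offset": [-0.0004,-0.0005,0.0065],"dr": [0,0,0]},
    {"offset": [-0.0004,-0.0005,0.0065],"dr": [0,0,0]},
  ],
)

```text
time_s: 35.5
position: [0.461, -0.2896, 0.0538]
tcp_rot: [[0.746, 0.666, -0.0], [0.666, -0.746, 0.0], [-0.0, -0.0, -1.0]]
force: [-0.0, -0.4, -0.6]
opening: 0.37
grasp_force: 29.9
```

Request:
servo_tool(
  targets=[
    {"offset": [0,0,0.0004],"dr": [0,0,0]},
    {"offset": [0,0,0.0008],"dr": [0,0,0]},
    {"offset": [0,0,0.0008],"dr": [0,0,0]},
    {"offset": [0,0,0.0008],"dr": [0,0,0]},
  ],
)

```text
time_s: 35.83
position: [0.4611, -0.2898, 0.0534]
tcp_rot: [[0.746, 0.666, 0.0], [0.666, -0.746, -0.0], [0.0, 0.0, -1.0]]
force: [0.1, 0.1, 0.4]
opening: 0.373
grasp_force: 29.9
```

Contact as expected, so I release, rise, and back off towards the base side (tool −x) for a clear view.

Request:
servo_tool(
  targets=[
    {"offset": [0,0,0],"dr": [0,0,0]},
    {"offset": [0,0,0],"dr": [0,0,0]},
    {"offset": [0,0,0],"dr": [0,0,0]},
    {"offset": [0,0,0],"dr": [0,0,0]},
    {"offset": [0,0,0],"dr": [0,0,0]},
    {"offset": [0,0,0],"dr": [0,0,0]},
    {"offset": [0,0,0],"dr": [0,0,0]},
    {"offset": [0,0,0],"dr": [0,0,0]},
  ],
  gripper=-1,
)

```text
time_s: 36.5
position: [0.461, -0.2897, 0.0531]
tcp_rot: [[0.746, 0.666, 0.0], [0.666, -0.746, -0.0], [-0.0, 0.0, -1.0]]
force: [-0.4, -0.7, -0.1]
opening: 0.89
grasp_force: 0.0
```

Request:
servo_tool(
  targets=[
    {"offset": [0,0,-0.01],"dr": [0,0,0]},
    {"offset": [0,0,-0.03],"dr": [0,0,0]},
    {"offset": [0,0,-0.06],"dr": [0,0,0]},
    {"offset": [0,0,-0.09],"dr": [0,0,0]},
    {"offset": [0,0,-0.12],"dr": [0,0,0]},
    {"offset": [0,0.02,-0.15],"dr": [0,0,0]},
    {"offset": [0,0.05,-0.17],"dr": [0,0,0]},
    {"offset": [0,0.09,-0.17],"dr": [0,0,0]},
    {"offset": [0,0.13,-0.17],"dr": [0,0,0]},
    {"offset": [0,0.16,-0.17],"dr": [0,0,0]},
    {"offset": [0,0.18,-0.17],"dr": [0,0,0]},
    {"offset": [0,0.18,-0.17],"dr": [0,0,0]},
  ],
)

```text
time_s: 37.5
position: [0.5831, -0.4274, 0.2235]
tcp_rot: [[0.747, 0.665, 0.003], [0.665, -0.747, -0.003], [-0.0, 0.005, -1.0]]
force: [1.7, 0.1, 0.7]
opening: 1.001
grasp_force: 0.0
```

```bash
python3 - <<'E'
from h import *
T=viewer.capture("top"); S=viewer.capture("scene")
v=np.hstack([T["color"][120:360,280:510],S["color"][110:350,150:380]])
cv2.imwrite("pics/p3.png",cv2.resize(v,None,fx=1.7,fy=1.7)[:,:,::-1])
for e,a in blobs(T,(105,150,60),(128,255,255),150,(330,160,510,350)):
    print(np.round(e[0],1),a,[cast(T,e[0],h-.008).round(4)[:2] for h in(.148,.11,.096,.079)])
E
```

```text
[447.6 279.4] 466.0 [array([ 0.5068, -0.23  ]), array([ 0.5097, -0.2403]), array([ 0.5108, -0.244 ]), array([ 0.5121, -0.2486])]
[417.7 240.5] 857.5 [array([ 0.5644, -0.1852]), array([ 0.5702, -0.1932]), array([ 0.5723, -0.1961]), array([ 0.5749, -0.1997])]
[384.5 192.5] 909.5 [array([ 0.6366, -0.1351]), array([ 0.6461, -0.1405]), array([ 0.6496, -0.1425]), array([ 0.6538, -0.145 ])]
```

View pics/p3.png

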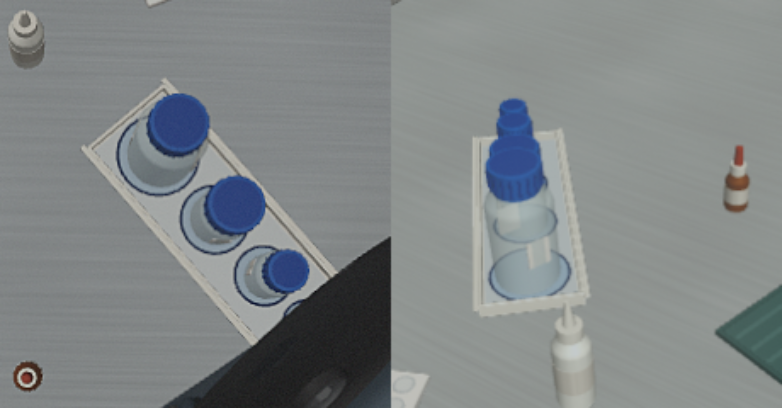

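```bash
python3 - <<'E'
from h import *
S=viewer.capture("scene")
from rig import ticket
for e,a in blobs(S,(105,150,60),(128,255,255),60,(190,120,280,300)): print(np.round(e[0],1),a)
print(ticket.hand_in())
E
```

```text
[221.7 199.6] 1308.0
the job is handed in; nothing more can be done
None
```

All four bottles went onto their own rings, largest to smallest, and I handed the job in at about 38 s. The first three measured within about 2.5 mm of ring centre. The arm hid the smallest from the top camera, so I only saw it standing in the side view, with its position taken from the gripper. I didn't touch the squeeze or dropper bottles.

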